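# Fold away the bamboo wind guard

### The job

Fold the hinged bamboo wind guard away: first fold the short outer leaf fully back against the long inner leaf while the inner leaf is still swung open, then swing the two together fully home against the fixed back panel, and last swing the steel keeper fully in across the front of the folded leaves. Do not disturb the citronella pot, the red dish or the glass lamp, and do not push hard against the ivy rail.

Things in the scene. Friction and masses are not known exactly. Their poses are not given: they have to be found in the camera images.
- guard: Fixed wind guard frame. Origin on the table under the mid-thickness of the bamboo back panel; x points away from the open (robot) side, y along the panel, z up. In mm in this frame: panel x -5..5, y -115..85, top z 60; 6 high steel foot strips; rail posts radius 6 at (-60, +-220). Swinging parts turn about upright axes, stay where left, stop at value 0, and collide with the panel and each other.
- inner_leaf (a joint): Angle q (rad) of the long inner leaf: 0 = home, parallel to the back panel; grows as it swings out toward guard -x; limit 2.2. Hinge at guard (-28, 75) mm. Bamboo panel 8 thick, centred on the hinge axis, 130 long, z 8..60, running from the hinge along (-sin q, -cos q) in guard x, y. Stiff hinge, friction 0.13 N m, about 70 g.
- inner_edge (a point): Middle of the inner leaf's free end, 34 mm above the table, 130 mm from its hinge.
- outer_leaf (a joint): Angle p (rad) of the short outer leaf to the inner: 0 = folded flat on the inner's back-panel side (5 mm gap), grows unfolding, limit 2.3. Hinge at the inner's free end, guard (-28, 75) + 130*(-sin q, -cos q) + 13*(cos q, -sin q) mm. Bamboo panel 8 thick, centred on its hinge, 105 long, z 8..60, running along (sin(q+p), cos(q+p)). Easy hinge, friction 0.035 N m, about 55 g.
- outer_edge (a point): Middle of the outer leaf's free end, 34 mm above the table, 105 mm from its hinge.
- keeper (a joint): Angle k (rad) of the steel keeper: 0 = home across the front of the folded leaves; grows swinging out; limit 2.3. Hinge at guard (-42, -100) mm. Flat bar 8 thick, centred on the axis, 65 long, z 20..50, running from it along (-sin k, cos k) in guard x, y. Friction 0.03 N m.
- keeper_tip (a point): Free end of the keeper, 65 mm from its hinge, 35 mm above the table.
- pot: White plastic citronella pot with screw cover, diameter 98, 88 high, 450 g, loose; origin under its centre. Stands beside the guard; leave alone.
- dish: Red ceramic dish with a flap lid, diameter 96, 57 high, 400 g, loose; origin under its centre. Stands beside the guard; leave alone.
- lamp: Glass hurricane lamp, diameter 92, 170 high, 700 g, loose; origin under its centre. Stands behind the back panel; leave alone.
- rail: Fixed ivy-grown horizontal steel rail, radius 6, along guard y from -230 to 230; origin at its middle, guard (-60, 0, 170). It runs above and just in front of where the parts end, so an upright hand does not fit: lean the tool about 40 degrees back toward the open side, fingertips leading toward guard +x under the rail. Touch it lightly at most.

How it is judged:
On the way, in this order (a step that is already met when the one before it is completed fails the run):
1. the outer leaf is folded against the inner leaf (within 0.12 rad) while the inner leaf is still open (over 0.9 rad) and the keeper is open (value of joint outer_leaf below 0.12 rad and value of joint inner_leaf above 0.9 rad and value of joint keeper above 0.6 rad), for 0.2 s.
2. both leaves are home against the back panel (within 0.12 rad) with the keeper still open (value of joint each of outer_leaf, inner_leaf below 0.12 rad and value of joint keeper above 0.6 rad), for 0.2 s.
At the end, for the whole second after the job is handed in: Outer leaf, inner leaf and keeper are each within 0.12 rad of home (joint value 0) and at rest (value of joint each of outer_leaf, inner_leaf, keeper below 0.12 rad and velocity of joint inner_leaf between -0.05 and 0.05 rad/s and velocity of joint outer_leaf between -0.05 and 0.05 rad/s and velocity of joint keeper between -0.05 and 0.05 rad/s); the robot touches nothing.
It fails at once if the pot is moved more than 15 mm or tipped (distance of pot from where it was at the start of the episode above 0.015 m or angle between pot's own z axis and vertical above 0.2 rad).
It fails at once if the dish is moved more than 15 mm or tipped (distance of dish from where it was at the start of the episode above 0.015 m or angle between dish's own z axis and vertical above 0.2 rad).
It fails at once if the lamp is moved more than 15 mm or tipped (distance of lamp from where it was at the start of the episode above 0.015 m or angle between lamp's own z axis and vertical above 0.2 rad).
It fails at once if the robot pushes on the rail with more than 15 N (contact force between rail and the arm above 15 N or contact force between rail and the fingers above 15 N).
It also fails if it takes over 67 s, if anything falls off the work surface, if the arm or the gripper's body presses on something with over 40 N, if the wrist force passes 120 N, or if a joint passes its speed limit or range.

### The arm

A 7-joint arm with a two-finger parallel gripper is mounted at the origin on the work surface. World frame = base frame: x ahead of the robot, y to its left, z up, the work surface at z = 0. Lengths are in m, angles in rad, forces in N, time in s.
With the tool pointing down it reaches from about 0.4 to 0.85 m from the base axis. Payload 4.5 kg.
Tool frame: the origin (TCP) lies between the finger pads; the fingertips stand 11 mm ahead of it and the grasp point (between the pads) lies 8 mm behind it (r.nose_length is the distance from the TCP to the fingertips, in m); z points along the fingers, y is the line along which they close (so a half turn about z gives the same grasp; the last joint's range is limited). The gripper opens to 88 mm and grips with 3 to 60 N. Pads are 18 mm wide; open, the fingers measure 123 mm over their backs; the gripper's body (75 mm by 187 mm) begins 45 mm behind the grasp point.
Start: joints at [-1.096, 0.689, -0.195, 1.565, 0.157, 0.902, -0.215], TCP at [0.267, 0.565, 0.25] pointing down, gripper open.
Joint ranges: [-3.01, 3.01], [-0.46, 2.08], [-1.47, 1.51], [0.13, 2.56], [-1, 4.14], [0.04, 2.09], [-2.66, 2.66]. Speed limits (rad/s): [2.57, 2.57, 3.14, 3.14, 3.14, 3.14, 3.14].

### API

Orientations are given as a unit quaternion [x, y, z, w].
In Python, from plant import get_state, snapshot, camera_model, r gives the robot as it stands.
- The arm moves only by the shell command python3 -m inch 'ROWS' [FORCE]. ROWS is text: rows parted by semicolons, each of 7 numbers parted by spaces: the opening, from -1 (shut) to 1 (fully open), then the shift along the tool's x, y, z in m, then the turn, a rotation vector about the tool's x, y, z in rad. A call has 1 to 20 rows; each row shifts and turns the commanded pose from where the row before left it, along the tool's axes as they then stand; what a row does not reach is not made up. A row lasts 1/12 s, in which the tool goes at most 41.7 mm and 7.16 degrees, less where a joint would pass 70% of its speed; a pose out of reach is approached as far as the arm can. A call is refused whole if a number of a shift passes 0.0417 or a number of a turn 0.125, either way. A call with a gripper value outside its range is refused whole. The fingers move at their own pace and stop on an object; FORCE is the grip in N (left out, the last holds). Time passes only in rows, so rows that do not move let the fingers close. It gives the time, the measured TCP pose, the force, the opening and the grip force at its end, in the units of the state.
- get_state(): the state, without advancing time (a new reading comes with each control period).
- snapshot(name): name is "scene" or "top"; returns (picture, depth): 420x560x3 uint8, red, green, blue; 420x560 float32, m along the optical axis (not along the pixel's ray), 0 where there is no reading.
- camera_model(name): a dict with "intrinsics" (3x3 intrinsics, pixels), "view" (4x4, takes a point from world to camera coordinates). Camera axes: x right, y down, z forward; pixel columns grow to the right and rows downward; lengths in m; the calibration is good to about 2 mm. A picture is of the moment at which its call begins. camera_model takes no time and is no camera call.
- r.finish_job(): hands the job in; it is judged then, once.
The state is a dict: "clock": time; "q": joint angles; "qd": joint speeds; "joint_torque": joint torques, N m; "tool_pos": TCP position; "eef_rot": TCP orientation; "contact_force": force on the tool from outside, world axes, zero at the start; "moment": the same for the moment, N m; "opening": opening from 0.0 (shut) to 1.0 (fully open); "finger_force": force on a finger pad.
Only numpy, scipy, OpenCV 4.12 (cv2) and the standard library are available. Lean on these libraries where they do the work, as an engineer would, in place of code of your own. Each camera call takes 0.05 s, during which the arm holds its last target. There are 200 camera calls.

## Working session

There is one attempt and no reset: what is moved stays moved. The work goes in short steps, Python scripts to look and compute and a shell command to move; the robot and the scene stay as the last step left them, time stands still between calls to the robot, and variables do not carry over. Pictures are saved under pics/ and viewed, at most 10 in all, crops included, and the job is handed in when it is done.

```bash
ls; mkdir -p pics
python3 - <<'E'
from plant import *
import cv2,numpy as np
for n in("scene","top"):
    p,d=snapshot(n); np.savez(f"pics/{n}0.npz",p=p,d=d,**camera_model(n))
    cv2.imwrite(f"pics/{n}0.png",p[...,::-1]); c=camera_model(n); print(n,c["intrinsics"],np.linalg.inv(c["view"]))
print(get_state())
E
```

```text
pics
scene [[446.27596996   0.         279.98093316]
 [  0.         446.27596996 203.875544  ]
 [  0.           0.           1.        ]] [[ 0.44172677  0.76766948 -0.4642855   1.1758851 ]
 [ 0.89709665 -0.37232856  0.2378845  -0.25535509]
 [ 0.00974992 -0.52158892 -0.85314122  1.0583593 ]
 [ 0.          0.          0.          1.        ]]
top [[542.69445504   0.         273.73411201]
 [  0.         542.69445504 208.44222448]
 [  0.           0.           1.        ]] [[-0.00717242 -0.98385948  0.17879898  0.43553082]
 [-0.99960356  0.01192252  0.02550637  0.00243259]
 [-0.02722642 -0.17854515 -0.98355496  1.27853524]
 [ 0.          0.          0.          1.        ]]
{'clock': 0.1, 'q': array([-1.09619958,  0.68990441, -0.19449526,  1.56619955,  0.15726477,
        0.90251634, -0.21509029]), 'qd': array([ 4.97961557e-05, -2.81359114e-03, -1.10881748e-03, -3.78988324e-03,
       -1.74000708e-03,  3.63575186e-04,  4.12225017e-04]), 'joint_torque': array([-2.85948889e-03, -5.28496850e+01, -1.27136953e+00, -1.53837043e+01,
       -5.25765948e-02,  1.98691530e-03,  3.76593493e-05]), 'tool_pos': array([0.26647631, 0.56475125, 0.24899769]), 'eef_rot': array([ 2.18598768e-01,  9.75814482e-01, -8.11559456e-04, -1.26196635e-04]), 'contact_force': array([-0.4920864 , -0.11862561,  0.08183345]), 'moment': array([ 0.00551659,  0.01500265, -0.01716271]), 'finger_force': 0.0, 'opening': 1.0036522702767403}
```

View pics/scene0.png

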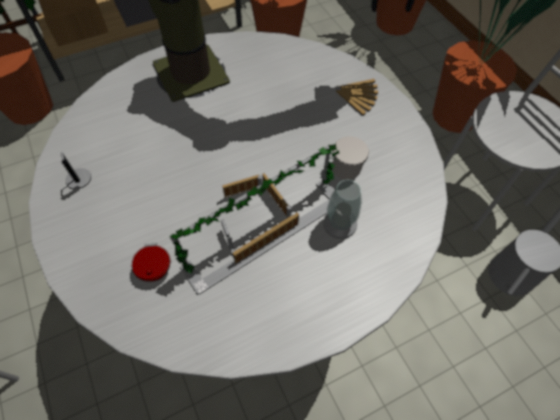

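View pics/top0.png

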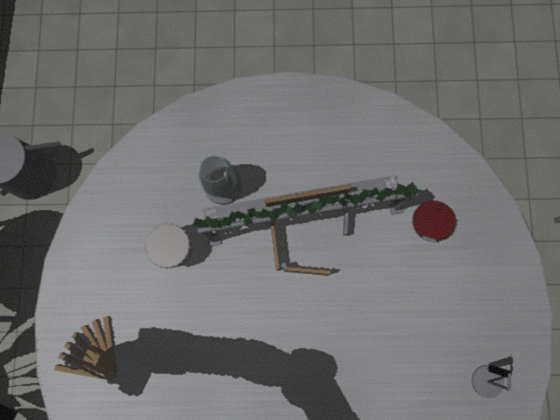

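The top view shows the back panel at about (310,195), the inner leaf from (273,222) to (279,270), and the outer leaf running right to (330,271). The keeper is at (349,222), the pot at (168,246), the dish at (435,220) and the lamp at (220,178). Next I'll measure these.

```bash
cat > h.py <<'E'
import numpy as np,cv2
def load(n,k):
    f=np.load(f"pics/{n}{k}.npz"); return f["p"],f["d"],f["intrinsics"],np.linalg.inv(f["view"])
def cloud(d,K,T):
    v,u=np.indices(d.shape); P=np.stack([(u-K[0,2])/K[0,0]*d,(v-K[1,2])/K[1,1]*d,d],-1)
    return P@T[:3,:3].T+T[:3,3]
def rects(mask,K,T,z,amin=40):
    out=[]
    for c in cv2.findContours(mask.astype(np.uint8),cv2.RETR_EXTERNAL,cv2.CHAIN_APPROX_NONE)[0]:
        if cv2.contourArea(c)<amin: continue
        u=c[:,0,:].astype(float); D=np.c_[(u[:,0]-K[0,2])/K[0,0],(u[:,1]-K[1,2])/K[1,1],np.ones(len(u))]@T[:3,:3].T
        s=(z-T[2,3])/D[:,2]; X=(T[:3,3]+s[:,None]*D)[:,:2]
        out.append((u.mean(0).round(),cv2.minAreaRect((X*1000).astype(np.float32))))
    return out
E
python3 - <<'E'
from h import *
p,d,K,T=load("top",0); hsv=cv2.cvtColor(p,cv2.COLOR_RGB2HSV); X=cloud(d,K,T)
roi=np.zeros(d.shape,bool); roi[170:285,190:460]=1
m=roi&(hsv[...,0]>8)&(hsv[...,0]<28)&(hsv[...,1]>70)&(hsv[...,2]>60)
for q in rects(m,K,T,.06):print("bamboo",q[0],np.round(q[1][0]),np.round(q[1][1]),round(q[1][2],1),np.round(cv2.boxPoints(q[1])).tolist())
k=roi&(X[...,2]>.03)&(X[...,2]<.065)&~m
for q in rects(k,K,T,.05):print("h30-65",q[0],np.round(q[1][0]),np.round(q[1][1]),round(q[1][2],1),np.round(cv2.boxPoints(q[1])).tolist())
for n,(u,v) in dict(pot=(168,246),dish=(435,220),lamp=(220,178),keep=(349,215),keep2=(349,230),inn=(276,245),out=(306,269),pan=(310,195)).items(): print(n,X[v,u].round(3),hsv[v,u])
cv2.imwrite("pics/crop.png",cv2.resize(p[165:285,190:460,::-1],None,fx=2.9,fy=2.9,interpolation=cv2.INTER_CUBIC)*1)
E
```

```text
bamboo [307. 270.] [516. -38.] [101.   9.] 84.3 [[507.0, -88.0], [516.0, -89.0], [526.0, 12.0], [517.0, 13.0]]
bamboo [275. 246.] [570.  31.] [98.  8.] 6.9 [[521.0, 30.0], [522.0, 22.0], [619.0, 33.0], [619.0, 41.0]]
bamboo [307. 194.] [690. -44.] [ 10. 197.] 9.4 [[669.0, 53.0], [701.0, -142.0], [711.0, -140.0], [679.0, 54.0]]
h30-65 [345. 221.] [ 628. -130.] [10. 61.] 85.6 [[597.0, -132.0], [658.0, -137.0], [659.0, -127.0], [598.0, -122.0]]
h30-65 [433. 221.] [ 626. -327.] [93. 96.] 43.3 [[560.0, -324.0], [626.0, -394.0], [693.0, -330.0], [627.0, -260.0]]
h30-65 [307. 197.] [685. -44.] [ 11. 200.] 8.1 [[665.0, 54.0], [694.0, -144.0], [705.0, -142.0], [676.0, 55.0]]
h30-65 [208. 174.] [744. 187.] [18. 26.] 64.5 [[728.0, 185.0], [752.0, 173.0], [760.0, 190.0], [736.0, 201.0]]
pot [0.57  0.269 0.086] [  0   2 141]
dish [ 0.628 -0.333  0.048] [  2 161  79]
lamp [0.724 0.155 0.085] [90  4 68]
keep [ 0.65  -0.144 -0.001] [100  13  57]
keep2 [ 0.614 -0.142  0.002] [135   8  61]
inn [0.573 0.029 0.064] [16 86 83]
out [ 0.518 -0.037  0.063] [ 17  89 117]
pan [ 0.686 -0.049  0.065] [16 79 74]
```

View pics/crop.png

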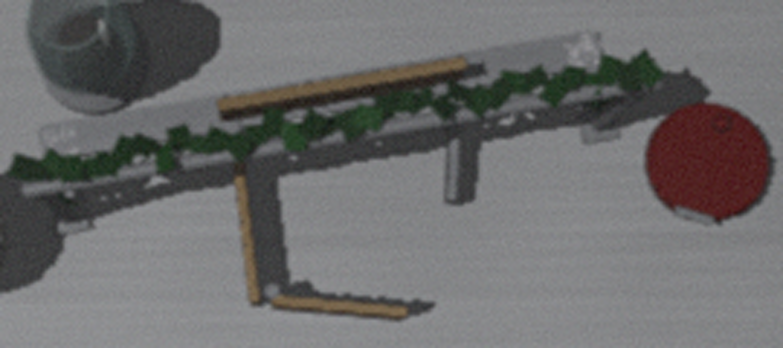

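```bash
cat > go.py <<'E'
import sys,numpy as np
from plant import get_state,r
from scipy.spatial.transform import Rotation as Ro
def guard(lean=40,yaw=9.3,o=(687,-29)):
    G=Ro.from_euler('z',yaw,degrees=True).as_matrix(); a=np.radians(lean); s,c=np.sin(a),np.cos(a)
    return G,np.array([*o,0.]),G@np.array([[-c,0,s],[0,1,0],[-s,0,-c]])
def show(wps,lean=40):
    G,o,Rt=guard(lean); s=get_state(); R=Ro.from_quat(s["eef_rot"]).as_matrix()
    tip=G.T@((s["tool_pos"]+R[:,2]*r.nose_length)*1000-o)
    print("t",round(s["clock"],1),"tip",tip.round(1),"turn",Ro.from_matrix(R.T@Rt).as_rotvec().round(3),"F",(G.T@s["contact_force"]).round(1),"q",s["q"].round(2))
    for w in wps:
        d=R.T@G@(np.array(w)-tip); n=int(np.ceil(abs(d).max()/40)); print(w,"mm",d.round(0),"rows>=",n,"each",(d/n/1000).round(4)); tip=np.array(w,float)
if __name__=="__main__": show(eval(sys.argv[1]),float(sys.argv[2]) if len(sys.argv)>2 else 40)
E
python3 go.py '[]'
```

```text
t 0.1 tip [-319.1  653.9  238. ] turn [-0.212 -0.677 -0.578] F [-0.5 -0.   0.1] q [-1.1   0.69 -0.19  1.57  0.16  0.9  -0.22]
```

```bash
a="-1 0 0 0"; python3 -m inch '-1 0 0 0 -.0265 -.0846 -.0723;-1 0 0 0 -.0265 -.0846 -.0723;-1 0 0 0 -.0265 -.0846 -.0723;-1 0 0 0 -.0265 -.0846 -.0723;-1 0 0 0 -.0265 -.0846 -.0723;-1 0 0 0 -.0265 -.0846 -.0723;-1 0 0 0 -.0265 -.0846 -.0723;-1 0 0 0 -.0265 -.0846 -.0723;-1 0 0 0 0 0 0;-1 0 0 0 0 0 0' 20; python3 go.py '[(-300,350,240),(-210,-10,200),(-210,-10,45)]'
```

```text
clock: 0.93
tool_pos: [0.265, 0.5652, 0.2488]
eef_rot: [-0.077, 0.937, 0.028, 0.34]
contact_force: [0.4, 0.3, 0.4]
opening: 0.269
finger_force: 0.0
t 0.9 tip [-313.4  654.6  240.4] turn [ 0.001 -0.001  0.002] F [0.5 0.3 0.4] q [-1.7   0.7   0.27  1.92  1.    0.61 -0.63]
(-300, 350, 240) mm [  -9. -305.    9.] rows>= 8 each [-0.0012 -0.0381  0.0011]
(-210, -10, 200) mm [ -43. -360.   88.] rows>= 10 each [-0.0043 -0.036   0.0088]
(-210, -10, 45) mm [100.   0. 119.] rows>= 3 each [0.0332 0.     0.0396]
```

```bash
python3 -m inch '-1 -.001 -.038 .001 0 0 0;-1 -.001 -.038 .001 0 0 0;-1 -.001 -.038 .001 0 0 0;-1 -.001 -.038 .001 0 0 0;-1 -.001 -.038 .001 0 0 0;-1 -.001 -.038 .001 0 0 0;-1 -.001 -.038 .001 0 0 0;-1 -.001 -.038 .001 0 0 0;-1 -.0043 -.036 .0088 0 0 0;-1 -.0043 -.036 .0088 0 0 0;-1 -.0043 -.036 .0088 0 0 0;-1 -.0043 -.036 .0088 0 0 0;-1 -.0043 -.036 .0088 0 0 0;-1 -.0043 -.036 .0088 0 0 0;-1 -.0043 -.036 .0088 0 0 0;-1 -.0043 -.036 .0088 0 0 0;-1 -.0043 -.036 .0088 0 0 0;-1 -.0043 -.036 .0088 0 0 0;-1 0 0 0 0 0 0'; python3 go.py '[(-215,-10,120),(-215,-10,45)]'
```

```text
clock: 2.52
tool_pos: [0.4056, 0.2427, 0.1896]
eef_rot: [-0.13, 0.932, -0.038, 0.335]
contact_force: [-0.7, -0.6, 0.2]
opening: 0.008
finger_force: 0.0
t 2.5 tip [-226.9  312.6  181.1] turn [-0.086 -0.02   0.146] F [-0.8 -0.4  0.2] q [-0.3   1.09 -1.47  2.56  1.62  1.77 -0.97]
(-215, -10, 120) mm [  75. -309.   83.] rows>= 8 each [ 0.0094 -0.0386  0.0103]
(-215, -10, 45) mm [46. 12. 58.] rows>= 2 each [0.0231 0.0059 0.029 ]
```

```bash
python3 -m inch '-1 0 0 0 -.014 .11 .024;-1 0 0 0 -.014 .11 .024;-1 0 0 0 -.014 .11 .024;-1 0 0 0 -.014 .11 .024;-1 0 0 0 -.014 .11 .024;-1 0 0 0 -.014 .11 .024;-1 0 0 0 0 0 0'; python3 go.py '[(-215,100,150),(-215,-10,120),(-215,-10,45)]' 0
```

```text
clock: 3.1
tool_pos: [0.4042, 0.253, 0.1913]
eef_rot: [-0.06, 0.998, -0.009, 0.01]
contact_force: [2.0, 0.8, -0.8]
opening: 0.006
finger_force: 0.0
t 3.1 tip [-233.4  323.8  180.3] turn [-0.02   0.018 -0.042] F [ 2.1  0.4 -0.8] q [ 0.06  1.   -1.43  2.04  1.12  1.24 -0.17]
(-215, 100, 150) mm [ -27. -222.   35.] rows>= 6 each [-0.0045 -0.037   0.0059]
(-215, -10, 120) mm [  -4. -109.   32.] rows>= 3 each [-0.0013 -0.0364  0.0107]
(-215, -10, 45) mm [ 1.  1. 75.] rows>= 2 each [0.0007 0.0007 0.0375]
```

```bash
python3 -m inch '-1 -.0035 -.032 .005 -.003 .003 -.006;-1 -.0035 -.032 .005 -.003 .003 -.006;-1 -.0035 -.032 .005 -.003 .003 -.006;-1 -.0035 -.032 .005 -.003 .003 -.006;-1 -.0035 -.032 .005 -.003 .003 -.006;-1 -.0035 -.032 .005 -.003 .003 -.006;-1 -.0035 -.032 .005 0 0 -.006;-1 -.001 -.036 .01 0 0 0;-1 -.001 -.036 .01 0 0 0;-1 -.001 -.036 .01 0 0 0;-1 0 0 0 0 0 0'; python3 go.py '[(-215,-10,120),(-215,-10,45)]' 0
```

```text
clock: 4.02
tool_pos: [0.4798, -0.0777, 0.1265]
eef_rot: [-0.083, 0.997, -0.005, -0.001]
contact_force: [-0.1, 0.9, -0.6]
opening: 0.006
finger_force: 0.0
t 4.0 tip [-212.4  -14.7  115.5] turn [-0.01  -0.002  0.004] F [ 0.   0.9 -0.6] q [ 0.76  1.14 -1.39  2.06  1.26  1.23  0.53]
(-215, -10, 120) mm [ 3.  5. -5.] rows>= 1 each [ 0.0026  0.0046 -0.0046]
(-215, -10, 45) mm [-0.  1. 75.] rows>= 2 each [-0.0001  0.0004  0.0375]
```

```bash
python3 -m inch '-1 0 .002 .037 0 0 0;-1 0 .002 .035 0 0 0;-1 -.015 0 0 0 0 0;-1 -.015 0 0 0 0 0;-1 -.013 0 0 0 0 0;-1 -.013 0 0 0 0 0;-1 -.012 0 0 0 0 0;-1 -.012 0 0 0 0 0;-1 0 0 0 0 0 0;-1 0 0 0 0 -.1 0;-1 0 0 0 0 -.1 0;-1 0 0 0 0 -.1 0;-1 0 0 0 0 -.1 0;-1 0 0 0 0 -.1 0;-1 0 0 0 0 -.1 0;-1 0 0 0 0 0 0'; python3 go.py '[(-115,5,45),(-105,15,45),(-105,47,45)]' 35
python3 - <<'E'
from plant import *
import numpy as np,cv2
from h import *
p,d=snapshot("top"); np.savez("pics/top1.npz",p=p,d=d,**camera_model("top"))
cv2.imwrite("pics/t1.png",cv2.resize(p[130:330,150:460,::-1],None,fx=2.4,fy=2.4))
E
```

```text
clock: 5.35
tool_pos: [0.554, -0.0514, 0.0547]
eef_rot: [-0.087, 0.951, 0.026, 0.294]
contact_force: [-1.7, -0.1, -0.6]
opening: 0.002
finger_force: 0.0
t 5.3 tip [-128.6   -0.5   45.6] turn [ 0.01  -0.011  0.017] F [-1.7  0.2 -0.6] q [ 0.78  1.41 -1.32  2.37  2.26  1.23 -0.02]
(-115, 5, 45) mm [-11.   5.   8.] rows>= 1 each [-0.011   0.0053  0.0083]
(-105, 15, 45) mm [-8. 10.  6.] rows>= 1 each [-0.0084  0.0098  0.0057]
(-105, 47, 45) mm [-1. 32.  0.] rows>= 1 each [-0.0006  0.032   0.0003]
```

View pics/t1.png

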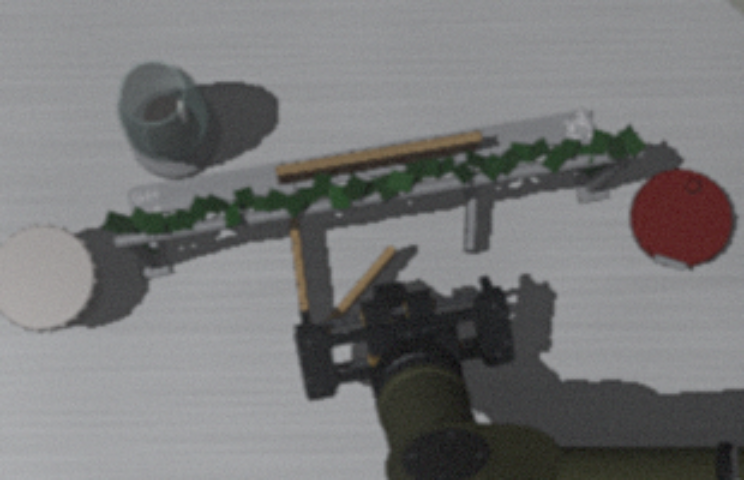

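The picture shows the outer leaf half folded, running from (340,312) to (393,250), with the finger behind it. The inner leaf hasn't moved.

```bash
python3 -m inch '-1 -.011 .005 .008 0 0 0;-1 -.008 .010 .006 0 0 0;-1 0 .01 0 0 0 0;-1 0 .01 0 0 0 0;-1 0 .008 0 0 0 0;-1 0 .007 0 0 0 0;-1 0 .005 0 0 0 0;-1 0 0 0 0 0 0;-1 0 0 0 0 0 0;-1 0 0 0 0 0 0'; python3 go.py '[(-105,25,45),(-165,25,95),(-165,120,95),(-140,120,45)]' 35
```

```text
clock: 6.23
tool_pos: [0.5722, 0.0074, 0.0558]
eef_rot: [-0.087, 0.951, 0.025, 0.296]
contact_force: [-0.0, -0.2, -0.7]
opening: 0.007
finger_force: 0.0
t 6.2 tip [-101.2   54.6   46.8] turn [ 0.007 -0.008  0.017] F [-0.1 -0.2 -0.7] q [ 0.64  1.42 -1.34  2.34  2.24  1.32 -0.11]
(-105, 25, 45) mm [  5. -30.  -1.] rows>= 1 each [ 0.0047 -0.0295 -0.0009]
(-165, 25, 95) mm [ 21.   1. -75.] rows>= 2 each [ 0.0105  0.0005 -0.0376]
(-165, 120, 95) mm [-2. 95.  1.] rows>= 3 each [-0.0005  0.0317  0.0002]
(-140, 120, 45) mm [ 8. -0. 55.] rows>= 2 each [ 0.0039 -0.0001  0.0277]
```

```bash
python3 -m inch '-1 .003 -.03 0 0 0 0;-1 .0105 0 -.0376 0 0 0;-1 .0105 0 -.0376 0 0 0;-1 0 0 -.04 0 0 0;-1 0 -.03 -.03 0 0 0;-1 0 0 0 0 0 0'; python3 go.py '[]' 35
python3 - <<'E'
from plant import *
from h import *
n="top"; p,d=snapshot(n); np.savez("pics/top2.npz",p=p,d=d,**camera_model(n))
cv2.imwrite("pics/t2.png",cv2.resize(p[130:330,150:460,::-1],None,fx=2.4,fy=2.4))
p,d,K,T=load("top",2); hsv=cv2.cvtColor(p,cv2.COLOR_RGB2HSV)
roi=np.zeros(d.shape,bool); roi[170:285,190:460]=1
m=roi&(hsv[...,0]>8)&(hsv[...,0]<28)&(hsv[...,1]>70)&(hsv[...,2]>60)
for q in rects(m,K,T,.06):print("bamboo",q[0],np.round(q[1][0]),np.round(q[1][1]),round(q[1][2],1),np.round(cv2.boxPoints(q[1])).tolist())
E
```

```text
clock: 6.73
tool_pos: [0.4803, -0.0757, 0.1647]
eef_rot: [-0.084, 0.951, 0.021, 0.297]
contact_force: [-0.3, -1.1, -1.0]
opening: 0.007
finger_force: 0.0
t 6.7 tip [-205.3  -12.7  155.7] turn [-0.003 -0.006  0.015] F [-0.4 -1.  -1. ] q [ 0.89  1.11 -1.43  2.55  2.08  1.12 -0.15]
bamboo [276. 246.] [570.  28.] [ 7. 97.] 89.5 [[521.0, 25.0], [619.0, 25.0], [619.0, 31.0], [522.0, 32.0]]
bamboo [271. 246.] [570.  42.] [ 7. 97.] 89.6 [[522.0, 39.0], [619.0, 38.0], [619.0, 45.0], [522.0, 46.0]]
bamboo [308. 194.] [690. -44.] [ 11. 194.] 9.3 [[669.0, 51.0], [700.0, -141.0], [711.0, -139.0], [679.0, 53.0]]
```

View pics/t2.png

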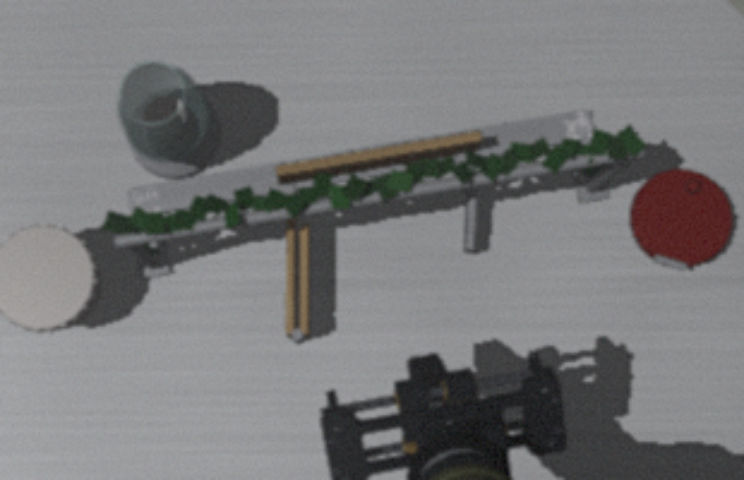

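The two leaves now lie parallel at x≈290–305, so the fold is complete and the inner leaf is still open at about 1.73 rad.

```bash
python3 go.py '[(-160,40,125),(-125,135,110),(-125,135,45)]' 40
```

```text
t 6.8 tip [-203.6  -11.   154.5] turn [-0.    -0.094  0.014] F [ 0.4 -0.2 -1.2] q [ 0.88  1.11 -1.43  2.54  2.08  1.13 -0.15]
(-160, 40, 125) mm [-20.  51.  49.] rows>= 2 each [-0.0099  0.0254  0.0245]
(-125, 135, 110) mm [-22.  95.  32.] rows>= 3 each [-0.0072  0.0316  0.0107]
(-125, 135, 45) mm [37.  1. 53.] rows>= 2 each [0.0185 0.0003 0.0267]
```

```bash
python3 -m inch '-1 -.01 .025 .024 0 0 0;-1 -.01 .025 .024 0 0 0;-1 -.007 .031 .01 0 0 0;-1 -.007 .031 .01 0 0 0;-1 -.007 .031 .01 0 0 0;-1 0 0 0 0 0 0;-1 .018 0 .026 0 0 0;-1 .018 0 .026 0 0 0;-1 0 0 0 0 -.09 .014;-1 0 0 0 0 0 0'; python3 go.py '[]' 40
python3 - <<'E'
import numpy as np
for q in np.arange(1.7,-.01,-.1):
    r=105;C=np.array([-28,75])+r*np.array([-np.sin(q),-np.cos(q)]);n=np.array([-np.cos(q),np.sin(q)]);print(round(q,1),(C+n*(4+17.5*np.sin(q)+7*abs(np.cos(q)))).round())
E
```

```text
clock: 7.62
tool_pos: [0.5307, 0.0855, 0.0526]
eef_rot: [-0.08, 0.938, 0.031, 0.335]
contact_force: [-0.9, 0.9, -0.9]
opening: 0.005
finger_force: 0.0
t 7.6 tip [-128.8  138.4   44.1] turn [ 0.01  -0.012  0.003] F [-0.7  1.  -0.9] q [ 0.37  1.45 -1.27  2.51  2.37  1.6  -0.49]
1.7 [-129.  111.]
1.6 [-132.  100.]
1.5 [-134.   89.]
1.4 [-135.   79.]
1.3 [-135.   69.]
1.2 [-134.   58.]
1.1 [-132.   48.]
1.0 [-129.   37.]
0.9 [-124.   27.]
0.8 [-118.   17.]
0.7 [-111.    8.]
0.6 [-104.   -1.]
0.5 [-95.  -8.]
0.4 [-85. -15.]
0.3 [-74. -21.]
0.2 [-63. -25.]
0.1 [-51. -28.]
-0.0 [-39. -30.]
```

```bash
python3 -m inch '-1 0 -.01 0 0 0 0;-1 0 -.01 0 0 0 0;-1 0 -.006 0 0 0 0;-1 0 -.006 0 0 0 0;-1 0 -.006 0 0 0 0;-1 0 -.006 0 0 0 0;-1 0 -.006 0 0 0 0;-1 0 -.006 0 0 0 0;-1 0 -.006 0 0 0 0;-1 0 -.006 0 0 0 0;-1 0 -.006 0 0 0 0;-1 0 -.006 0 0 0 0;-1 0 -.006 0 0 0 0;-1 0 -.006 0 0 0 0;-1 0 -.006 0 0 0 0;-1 0 -.006 0 0 0 0;-1 0 0 0 0 0 0'; python3 go.py '[(-124,27,44),(-111,8,43),(-95,-8,42),(-74,-21,42),(-51,-28,42),(-37,-30,42)]' 40
```

```text
clock: 9.03
tool_pos: [0.5514, -0.0191, 0.0563]
eef_rot: [-0.078, 0.937, 0.03, 0.338]
contact_force: [-0.5, 0.5, 0.5]
opening: 0.009
finger_force: 0.2
t 9.0 tip [-125.2   31.8   47.8] turn [ 0.005 -0.006  0.001] F [-0.4  0.5  0.5] q [ 0.67  1.4  -1.22  2.45  2.45  1.33 -0.27]
(-124, 27, 44) mm [ 2. -5.  4.] rows>= 1 each [ 0.0015 -0.0048  0.0037]
(-111, 8, 43) mm [ -9. -19.   9.] rows>= 1 each [-0.0093 -0.0191  0.009 ]
(-95, -8, 42) mm [-12. -16.  11.] rows>= 1 each [-0.0117 -0.0161  0.0109]
(-74, -21, 42) mm [-16. -13.  13.] rows>= 1 each [-0.0162 -0.0131  0.0133]
(-51, -28, 42) mm [-18.  -7.  15.] rows>= 1 each [-0.0177 -0.0071  0.0146]
(-37, -30, 42) mm [-11.  -2.   9.] rows>= 1 each [-0.0108 -0.0021  0.0089]
```

```bash
python3 -m inch '-1 .0015 -.005 .004 0 0 0;-1 -.003 -.0063 .003 0 0 0;-1 -.003 -.0063 .003 0 0 0;-1 -.003 -.0063 .003 0 0 0;-1 -.004 -.0053 .0037 0 0 0;-1 -.004 -.0053 .0037 0 0 0;-1 -.004 -.0053 .0037 0 0 0;-1 -.0054 -.0043 .0044 0 0 0;-1 -.0054 -.0043 .0044 0 0 0;-1 -.0054 -.0043 .0044 0 0 0;-1 -.006 -.0023 .005 0 0 0;-1 -.006 -.0023 .005 0 0 0;-1 -.006 -.0023 .005 0 0 0;-1 0 0 0 0 0 0'; python3 go.py '[(-37,-30,42)]' 40
python3 - <<'E'
from plant import *
from h import *
n="top"; p,d=snapshot(n)
cv2.imwrite("pics/t3.png",cv2.resize(p[130:330,150:460,::-1],None,fx=2.4,fy=2.4))
E
```

```text
clock: 10.2
tool_pos: [0.637, -0.064, 0.0506]
eef_rot: [-0.078, 0.937, 0.03, 0.339]
contact_force: [0.1, -0.0, -0.1]
opening: 0.006
finger_force: 0.0
t 10.2 tip [-48.  -26.4  42.1] turn [ 0.006 -0.004  0.001] F [ 0.1 -0.  -0.1] q [ 0.76  1.36 -1.17  2.18  2.41  1.01 -0.05]
(-37, -30, 42) mm [-8. -4.  7.] rows>= 1 each [-0.0084 -0.0037  0.0071]
```

View pics/t3.png

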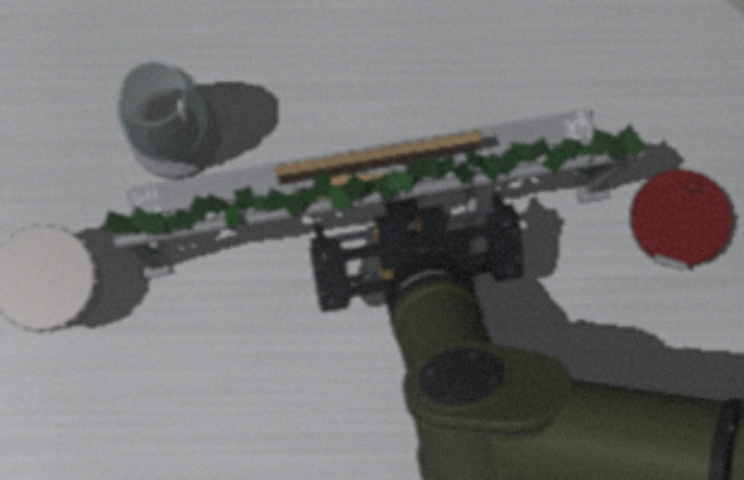

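The leaves are nearly home, with bamboo showing at (350,182) just in front of the panel. I'll push the last bit until I feel the stop.

```bash
python3 -m inch '-1 -.002 0 .0017 0 0 0;-1 -.002 0 .0017 0 0 0;-1 -.002 0 .0017 0 0 0;-1 0 0 0 0 0 0;-1 0 0 0 0 0 0'; python3 go.py '[]' 40;python3 -m inch '-1 -.002 0 .0017 0 0 0;-1 -.0015 0 .0012 0 0 0;-1 0 0 0 0 0 0;-1 0 0 0 0 0 0'; python3 go.py '[]' 40
```

```text
clock: 10.67
tool_pos: [0.6429, -0.062, 0.0502]
eef_rot: [-0.079, 0.937, 0.031, 0.338]
contact_force: [-0.5, -0.4, -0.4]
opening: 0.006
finger_force: 0.1
t 10.7 tip [-41.8 -25.3  41.8] turn [ 0.008 -0.005  0.002] F [-0.6 -0.3 -0.4] q [ 0.75  1.35 -1.17  2.17  2.4   1.   -0.05]
clock: 11.0
tool_pos: [0.6473, -0.0613, 0.0502]
eef_rot: [-0.079, 0.937, 0.031, 0.338]
contact_force: [-0.3, -0.1, 0.3]
opening: 0.007
finger_force: 0.5
t 11.0 tip [-37.4 -25.4  41.7] turn [ 0.008 -0.005  0.002] F [-0.3 -0.   0.3] q [ 0.75  1.35 -1.17  2.15  2.4   0.99 -0.04]
```

```bash
python3 -m inch '-1 -.0015 0 .0012 0 0 0;-1 -.0015 0 .0012 0 0 0;-1 0 0 0 0 0 0;-1 0 0 0 0 0 0'; python3 go.py '[]' 40;python3 -m inch '-1 -.0015 0 .0012 0 0 0;-1 -.0015 0 .0012 0 0 0;-1 0 0 0 0 0 0;-1 0 0 0 0 0 0'; python3 go.py '[]' 40
```

```text
clock: 11.33
tool_pos: [0.6485, -0.0611, 0.0497]
eef_rot: [-0.079, 0.938, 0.031, 0.336]
contact_force: [-11.4, -4.7, 8.0]
opening: 0.008
finger_force: 6.4
t 11.3 tip [-36.1 -25.3  41.2] turn [ 0.008 -0.009  0.003] F [-12.   -2.8   8. ] q [ 0.75  1.35 -1.16  2.15  2.39  0.98 -0.04]
clock: 11.67
tool_pos: [0.6493, -0.061, 0.0494]
eef_rot: [-0.08, 0.939, 0.03, 0.335]
contact_force: [-26.7, -9.9, 17.2]
opening: 0.01
finger_force: 13.7
t 11.7 tip [-35.5 -25.4  40.9] turn [ 0.008 -0.013  0.005] F [-28.   -5.4  17.2] q [ 0.74  1.35 -1.16  2.14  2.38  0.98 -0.03]
```

The stop is firm, so I'll retreat along the tool axis and go to the keeper.

```bash
python3 -m inch '-1 .006 0 -.005 0 0 0;-1 0 0 -.03 0 0 0;-1 0 0 -.04 0 0 0;-1 0 0 -.03 0 0 0;-1 0 0 0 0 0 0'; python3 go.py '[(-108,-140,110),(-108,-140,30)]' 40
python3 - <<'E'
from plant import *
from h import *
n="top"; p,d=snapshot(n); np.savez("pics/top4.npz",p=p,d=d,**camera_model(n))
cv2.imwrite("pics/t4.png",cv2.resize(p[130:330,150:460,::-1],None,fx=2.4,fy=2.4))
E
```

```text
clock: 12.08
tool_pos: [0.5824, -0.0716, 0.1312]
eef_rot: [-0.081, 0.936, 0.031, 0.34]
contact_force: [-0.0, -0.2, -0.6]
opening: 0.007
finger_force: 0.0
t 12.1 tip [-103.1  -25.   122.8] turn [ 0.01  -0.002  0.007] F [-0.1 -0.2 -0.6] q [ 0.82  1.19 -1.25  2.34  2.3   1.01 -0.11]
(-108, -140, 110) mm [  13. -115.    6.] rows>= 3 each [ 0.0042 -0.0383  0.0018]
(-108, -140, 30) mm [51. -0. 61.] rows>= 2 each [ 0.0257 -0.0001  0.0307]
```

View pics/t4.png

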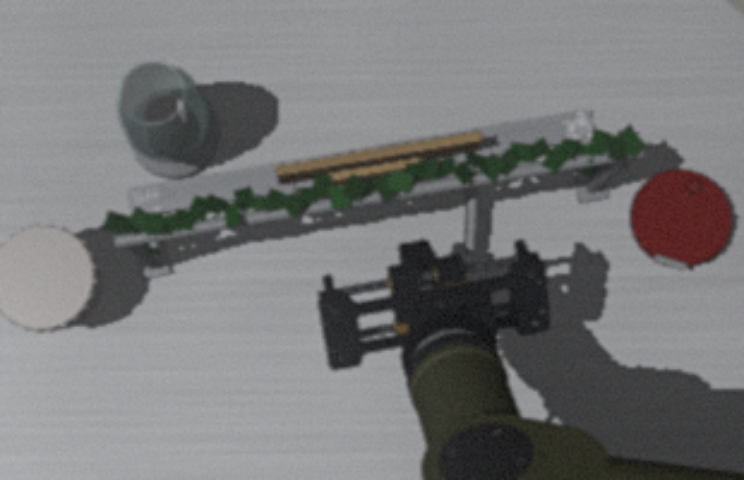

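The leaf sits parallel to the panel at (335–420,178–160), so both leaves are home, and the keeper is still open at (475,225).

```bash
python3 -m inch '-1 .003 -.033 .002 0 0 0;-1 .003 -.033 .002 0 0 0;-1 .003 -.033 .002 0 0 0;-1 0 0 0 0 0 0;-1 .025 0 .031 0 0 0;-1 .025 0 .031 0 0 0;-1 0 0 0 0 0 0'; python3 go.py '[(-98,-105,32),(-96,-92,32),(-90,-75,32),(-77,-61,32),(-66,-54,32),(-53,-50,32)]' 40
```

```text
clock: 12.72
tool_pos: [0.5946, -0.1692, 0.0248]
eef_rot: [-0.075, 0.94, 0.034, 0.331]
contact_force: [-1.9, 0.1, -1.4]
opening: 0.009
finger_force: 0.0
t 12.7 tip [-106.9 -123.3   16.2] turn [ 0.012 -0.02  -0.007] F [-1.9  0.4 -1.4] q [ 1.    1.38 -1.11  2.17  2.45  0.83  0.11]
(-98, -105, 32) mm [-17.  18.  -7.] rows>= 1 each [-0.0167  0.0185 -0.0065]
(-96, -92, 32) mm [-1. 13.  1.] rows>= 1 each [-0.0015  0.013   0.0014]
(-90, -75, 32) mm [-5. 17.  4.] rows>= 1 each [-0.0045  0.017   0.004 ]
(-77, -61, 32) mm [-10.  14.   8.] rows>= 1 each [-0.01    0.014   0.0083]
(-66, -54, 32) mm [-9.  7.  7.] rows>= 1 each [-0.0085  0.007   0.007 ]
(-53, -50, 32) mm [-10.   4.   8.] rows>= 1 each [-0.0101  0.004   0.0082]
```

```bash
python3 -m inch '-1 -.013 0 -.008 0 0 0;-1 0 0 0 0 0 0'; python3 go.py '[(-98,-105,32),(-96,-92,32)]' 40
```

```text
clock: 12.88
tool_pos: [0.6061, -0.1677, 0.054]
eef_rot: [-0.079, 0.936, 0.031, 0.34]
contact_force: [0.4, -0.5, 1.0]
opening: 0.005
finger_force: 0.0
t 12.9 tip [ -95.2 -123.7   45.6] turn [ 0.009 -0.001  0.003] F [ 0.3 -0.6  1. ] q [ 0.99  1.33 -1.14  2.17  2.42  0.81  0.11]
(-98, -105, 32) mm [11. 19.  9.] rows>= 1 each [0.0108 0.0187 0.0088]
(-96, -92, 32) mm [-2. 13.  1.] rows>= 1 each [-0.0016  0.013   0.0014]
```

```bash
python3 -m inch '-1 .004 .003 .004 0 0 0;-1 .004 .003 .004 0 0 0;-1 0 0 0 0 0 0;-1 0 0 0 0 0 0;-1 0 .006 0 0 0 0;-1 0 .006 0 0 0 0;-1 0 .006 0 0 0 0;-1 0 .006 0 0 0 0;-1 0 0 0 0 0 0;-1 0 0 0 0 0 0'; python3 go.py '[(-96,-92,32),(-90,-75,32),(-77,-61,32),(-66,-54,32),(-53,-50,32)]' 40
```

```text
clock: 13.72
tool_pos: [0.5976, -0.1387, 0.0402]
eef_rot: [-0.079, 0.937, 0.031, 0.338]
contact_force: [0.2, -0.5, -0.1]
opening: 0.009
finger_force: 0.0
t 13.7 tip [-99.  -93.7  31.7] turn [ 0.009 -0.005  0.003] F [ 0.1 -0.6 -0.1] q [ 0.94  1.37 -1.15  2.22  2.45  0.92  0.05]
(-96, -92, 32) mm [-2.  2.  2.] rows>= 1 each [-0.0025  0.0017  0.0017]
(-90, -75, 32) mm [-5. 17.  4.] rows>= 1 each [-0.0047  0.017   0.004 ]
(-77, -61, 32) mm [-10.  14.   8.] rows>= 1 each [-0.01    0.0139  0.0084]
(-66, -54, 32) mm [-8.  7.  7.] rows>= 1 each [-0.0085  0.0069  0.0071]
(-53, -50, 32) mm [-10.   4.   8.] rows>= 1 each [-0.01    0.0039  0.0083]
```

```bash
python3 -m inch '-1 -.0025 .0017 .0017 0 0 0;-1 -.0016 .0057 .0013 0 0 0;-1 -.0016 .0057 .0013 0 0 0;-1 -.0016 .0057 .0013 0 0 0;-1 -.0033 .0047 .0028 0 0 0;-1 -.0033 .0047 .0028 0 0 0;-1 -.0033 .0047 .0028 0 0 0;-1 -.004 .0035 .0035 0 0 0;-1 -.004 .0035 .0035 0 0 0;-1 -.0033 .0013 .0027 0 0 0;-1 -.0033 .0013 .0027 0 0 0;-1 0 0 0 0 0 0;-1 0 0 0 0 0 0'; python3 go.py '[(-53,-50,32)]' 40;  python3 -m inch '-1 -.002 0 .0016 0 0 0;-1 -.0015 0 .0012 0 0 0;-1 0 0 0 0 0 0;-1 0 0 0 0 0 0'; python3 go.py '[]' 40
```

```text
clock: 14.8
tool_pos: [0.6315, -0.0906, 0.0405]
eef_rot: [-0.079, 0.937, 0.031, 0.338]
contact_force: [-0.8, 0.7, -0.6]
opening: 0.008
finger_force: 0.0
t 14.8 tip [-57.7 -51.8  32. ] turn [ 0.008 -0.005  0.002] F [-0.7  0.8 -0.6] q [ 0.82  1.38 -1.17  2.17  2.42  0.98  0.01]
(-53, -50, 32) mm [-4.  2.  3.] rows>= 1 each [-0.0036  0.0017  0.0031]
clock: 15.13
tool_pos: [0.6357, -0.0902, 0.0405]
eef_rot: [-0.078, 0.937, 0.031, 0.338]
contact_force: [-0.8, -0.4, -0.1]
opening: 0.007
finger_force: 0.1
t 15.1 tip [-53.5 -52.   32. ] turn [ 0.008 -0.005  0.002] F [-0.8 -0.3 -0.1] q [ 0.82  1.38 -1.17  2.16  2.42  0.97  0.02]
```

```bash
python3 -m inch '-1 -.0015 0 .0012 0 0 0;-1 -.001 0 .0008 0 0 0;-1 0 0 0 0 0 0;-1 0 0 0 0 0 0'; python3 go.py '[]' 40;  python3 -m inch '-1 -.0015 0 .0012 0 0 0;-1 0 0 0 0 0 0;-1 0 0 0 0 0 0'; python3 go.py '[]' 40
```

```text
clock: 15.47
tool_pos: [0.6382, -0.0896, 0.0402]
eef_rot: [-0.079, 0.937, 0.031, 0.338]
contact_force: [-3.7, 0.1, 1.8]
opening: 0.007
finger_force: 1.9
t 15.5 tip [-50.9 -51.8  31.8] turn [ 0.008 -0.006  0.002] F [-3.7  0.7  1.8] q [ 0.82  1.38 -1.17  2.16  2.41  0.97  0.02]
clock: 15.72
tool_pos: [0.6388, -0.0894, 0.04]
eef_rot: [-0.079, 0.938, 0.031, 0.337]
contact_force: [-10.5, -2.5, 4.7]
opening: 0.005
finger_force: 5.1
t 15.7 tip [-50.3 -51.7  31.5] turn [ 0.008 -0.008  0.003] F [-10.8  -0.8   4.7] q [ 0.82  1.38 -1.17  2.15  2.41  0.97  0.02]
```

The keeper is against its stop. I'll retreat and check.

```bash
python3 -m inch '-1 .004 0 -.003 0 0 0;-1 0 0 -.025 0 0 0;-1 0 0 -.035 0 0 0;-1 0 0 -.035 0 0 0;-1 .02 0 -.035 0 0 0;-1 0 0 -.02 0 0 0;-1 0 0 0 0 0 0;-1 0 0 0 0 0 0;-1 0 0 0 0 0 0'; python3 go.py '[]'
python3 - <<'E'
from plant import *
from h import *
for n in("top","scene"):
    p,d=snapshot(n); np.savez(f"pics/{n}5.npz",p=p,d=d,**camera_model(n))
    q=p[150:280,200:460] if n=="top" else p[130:310,120:400]
    cv2.imwrite(f"pics/{n}5.png",cv2.resize(q[...,::-1],None,fx=2.8,fy=2.8,interpolation=cv2.INTER_CUBIC))
E
```

```text
clock: 16.47
tool_pos: [0.5279, -0.1095, 0.1429]
eef_rot: [-0.078, 0.937, 0.03, 0.339]
contact_force: [0.3, 0.0, -0.7]
opening: 0.01
finger_force: 0.0
t 16.5 tip [-163.   -53.7  134.5] turn [ 0.006 -0.004  0.001] F [ 0.4 -0.  -0.7] q [ 0.96  1.17 -1.3   2.45  2.31  1.01 -0.1 ]
```

View pics/top5.png

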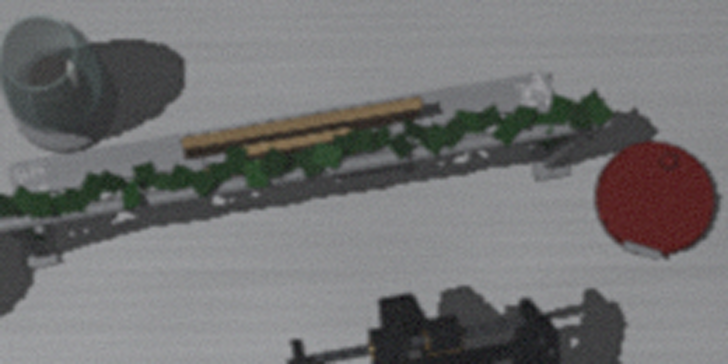

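View pics/scene5.png

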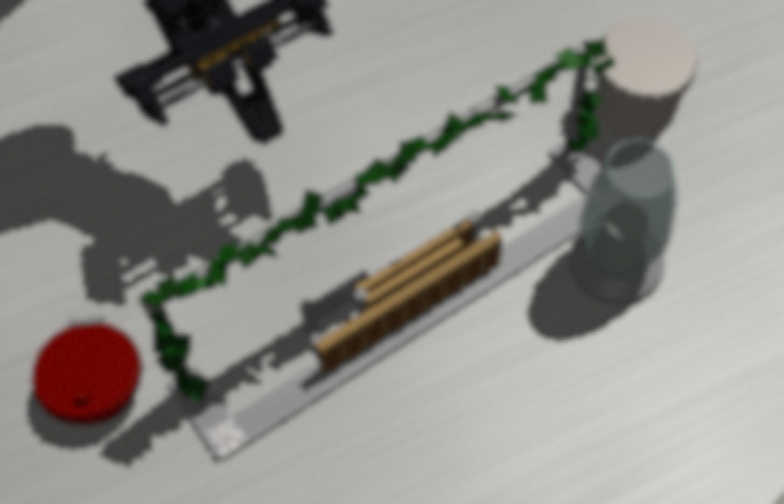

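Both leaves lie parallel to the back panel, from (360,290) to (470,225) in the scene view. The keeper lies along their front at about (335,295). The pot, dish and lamp haven't moved, and the hand is clear.

```bash
python3 -c "
from plant import r
print(r.finish_job())"
```

```text
the job is handed in; nothing more can be done
None
```

I folded the outer leaf while the inner was still open, swung both leaves home, then swung the keeper in, and handed the job in at about 16.5 s; the final pictures show all three home and the pot, dish and lamp where they stood, but no verdict came back.

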